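Put the optical posts away by height on the storage rail

ROBOT

A 6-joint arm with a two-finger parallel gripper is mounted at the origin on a cart in front of the work surface, level with it; the furniture and walls round the work are solid. World frame = base frame: x ahead of the robot, y to its left, z up, the work surface at z = 0. Lengths are in mm, angles in degrees, forces in N, time in s.
With the tool pointing down it reaches from about 350 to 850 mm from the base axis. Payload 8.1 kg.
Tool frame: the origin (TCP) lies midway between the tips of the shut fingers; the grasp point (between the pads) lies 19 mm behind it; z points along the fingers, x is the direction in which the jaws open and shut, and the axes are right-handed (so a half turn about z gives the same grasp; the last joint's range is limited). The gripper opens to 85 mm and grips with 20 to 120 N. Pads are 22 mm wide; open, the fingers measure 114 mm over their backs; the gripper's body (76 mm by 85 mm) begins 54 mm behind the grasp point. The pads swing forward as they close: fully open they stand 13 mm farther back than shut.
Start: joints at [-75.367, 7.471, 85.268, -0, 87.261, -4.893], TCP at [200.565, -565.49, 231.292] pointing down, gripper open.
Joint ranges: [-169.43, 169.43], [-51.17, 129.36], [1.28, 143.12], [-76.62, 256.62], [0, 156.53], [-152.29, 152.29]. Speed limits (degrees/s): [136.94, 136.94, 159.86, 180, 180, 180].

INTERFACE

Orientations are given as a 3x3 rotation matrix whose columns are the frame's x, y, z axes.
In Python, from bench import * gives the robot as it stands.
- The arm moves only by the tool step_arm, never from a script. Its argument "steps" is a list of rows, each an object of numbers: "dx", "dy", "dz": the shift along the tool's x, y, z in m; "rx", "ry", "rz": the turn, a rotation vector about the tool's x, y, z in rad. In form: [{"dx": .., "dy": .., "dz": .., "rx": .., "ry": .., "rz": ..}, ...]. A call has 1 to 8 rows; each row shifts and turns the commanded pose from where the row before left it, along the tool's axes as they then stand; what a row does not reach is not made up. A row lasts 1/10 s, in which the tool goes at most 50 mm and 8.59 degrees, less where a joint would pass 70% of its speed; a pose out of reach is approached as far as the arm can. A call with a gripper value outside its range is refused whole. "fingers" is the gripper's target within -1 to 1 (fully open at 1, half-way at 0, shut at -1), set as the call begins (left out, the last holds). The fingers move at their own pace and stop on an object; "grip_force" is the grip in N (left out, the last holds). Time passes only in rows, so rows that do not move let the fingers close. It gives the time, the measured TCP pose, the force and the opening at its end, in the units of the state.
- get_obs(): the state, without advancing time (a new reading comes with each control period).
- capture(name): name is "scene" or "top" or "wrist"; returns the picture (480x640x3 uint8, red, green, blue); there is no depth.
- camera_info(name): a dict with "camera_matrix" (3x3 intrinsics, pixels), "world_from_camera" (4x4, takes a point from camera to world coordinates). Camera axes: x right, y down, z forward; pixel columns grow to the right and rows downward; lengths in mm; the calibration is good to about 2 mm. A picture is of the moment at which its call begins: read the wrist's pose just before it. camera_info takes no time and is no camera call; for the wrist camera it gives the pose at the moment of the call.
- close_job(): hands the job in, once; it reports no verdict.
The state is a dict: "t": time; "joint_positions": joint angles; "dq": joint speeds; "joint_torque": joint torques, N m; "eef_pos": TCP position; "tcp_rot": TCP orientation; "ft_force": force on the tool from outside, world axes, zero at the start; "moment": the same for the moment, N m; "opening": opening from 0.0 (shut) to 1.0 (fully open).
Only numpy, scipy, OpenCV 4.12 (cv2) and the standard library are available. Lean on these libraries where they do the work, as an engineer would, in place of code of your own. Each camera call takes 0.05 s, during which the arm holds its last target.

TASK

Stand the four steel posts from the dark mat upright on the white discs of the black rail, one on the middle of each disc, in order of height: the tallest next to the red end block, stepping down to the shortest next to the blue end block. Leave the lens mount, the white-capped vial and the dish where they stand.

Things in the scene. Friction and masses are not known exactly. Their poses are not given: they have to be found in the camera images.
- post_100: smooth plain steel-grey round post, 12.7 mm across, 100 mm tall, the tallest of the four; stands upright and loose on the dark mat (2 mm thick); 0.098 kg; origin at the centre of its foot, z up along the post
- post_75: smooth plain steel-grey round post, 12.7 mm across, 75 mm tall, the second tallest; stands upright and loose on the dark mat (2 mm thick); 0.073 kg; origin at the centre of its foot, z up along the post
- post_50: smooth plain steel-grey round post, 12.7 mm across, 50 mm tall, the third tallest; stands upright and loose on the dark mat (2 mm thick); 0.049 kg; origin at the centre of its foot, z up along the post
- post_30: smooth plain steel-grey round post, 12.7 mm across, 30 mm tall, the shortest; stands upright and loose on the dark mat (2 mm thick); 0.029 kg; origin at the centre of its foot, z up along the post
- rail: fixed flat black plate on the worktop, 50 (x) by 275 (y) by 8 mm; four flush white discs, 26 mm across, no pockets, along its y axis at y = -82.5, -27.5, +27.5, +82.5 mm, x = 0. Origin at the centre of its underside; disc tops at z = 8 mm. (Tall microscope at the left, y over 0.3 m: pass it with the arm drawn in; shelf overhead beyond x = 0.58 m, 0.63 m up)
- red_block: fixed red block across one end of the rail, at y = +125 or -125 mm in the rail's frame (differs from start to start), 46x24x14 mm on top of the rail; origin at the centre of its underside; marks the tall end
- blue_block: fixed blue block of the same size across the other end of the rail; origin at the centre of its underside; marks the short end
- lens_mount: bystander: round lens in a black ring on a short post, 32x32x66 mm, loose; origin at the centre of its underside
- vial_1: bystander: amber vial with a white screw cap, 27 mm across, 60 mm tall, loose; origin at the centre of its underside
- petri_dish: bystander: clear flat round dish, 60 mm across, 15 mm high, loose; origin at the centre of its underside

How it is judged (in metres and radians):
At the end, for the whole second after the job is handed in: Each post stands upright (within 0.1 rad) and still on the rail, released, its foot within 10 mm of the middle of its disc both along and across the rail; from the red block to the blue block the posts are 100, 75, 50, 30 mm (((y of red_block in the frame of rail above 0.05 m and x of post_100 in the frame of rail between -0.01 and 0.01 m and y of post_100 in the frame of rail between 0.0725 and 0.0925 m and x of post_75 in the frame of rail between -0.01 and 0.01 m and y of post_75 in the frame of rail between 0.0175 and 0.0375 m and x of post_50 in the frame of rail between -0.01 and 0.01 m and y of post_50 in the frame of rail between -0.0375 and -0.0175 m and x of post_30 in the frame of rail between -0.01 and 0.01 m and y of post_30 in the frame of rail between -0.0925 and -0.0725 m) or (y of red_block in the frame of rail below -0.05 m and x of post_100 in the frame of rail between -0.01 and 0.01 m and y of post_100 in the frame of rail between -0.0925 and -0.0725 m and x of post_75 in the frame of rail between -0.01 and 0.01 m and y of post_75 in the frame of rail between -0.0375 and -0.0175 m and x of post_50 in the frame of rail between -0.01 and 0.01 m and y of post_50 in the frame of rail between 0.0175 and 0.0375 m and x of post_30 in the frame of rail between -0.01 and 0.01 m and y of post_30 in the frame of rail between 0.0725 and 0.0925 m)) and height (world z) of post_100 between 0.005 and 0.012 m and angle between each of post_100, post_75, post_50, post_30's own z axis and vertical below 0.1 rad and linear speed of each of post_100, post_75, post_50, post_30 below 0.02 m/s and contact force between each of post_100, post_75, post_50, post_30 and the fingers below 0.05 N and height (world z) of post_75 between 0.005 and 0.012 m and height (world z) of post_50 between 0.005 and 0.012 m and height (world z) of post_30 between 0.005 and 0.012 m); the robot touches nothing.
It fails at once if the lens mount is moved more than 20 mm or knocked over (distance of lens_mount from where it was at the start of the episode above 0.02 m or angle between lens_mount's own z axis and vertical above 0.5 rad).
It fails at once if the vial is moved more than 20 mm or knocked over (distance of vial_1 from where it was at the start of the episode above 0.02 m or angle between vial_1's own z axis and vertical above 0.5 rad).
It fails at once if the petri dish is moved more than 20 mm or knocked over (distance of petri_dish from where it was at the start of the episode above 0.02 m or angle between petri_dish's own z axis and vertical above 0.5 rad).
It also fails if it takes over 102 s, if anything falls off the work surface, if the arm or the gripper's body presses on something with over 40 N, if the wrist force passes 120 N, or if a joint passes its speed limit or range.

## Working session

There is one attempt and no reset: what is moved stays moved. The work goes in short steps, Python scripts to look and compute and a tool call to move; the robot and the scene stay as the last step left them, time stands still between calls to the robot, and variables do not carry over. Pictures are saved under pics/ and viewed, and the job is handed in when it is done.

Besides the shell and the picture viewer there is one more tool, called after ">>>" as name(argument=value, ...) on one line, values as JSON. step_arm: Moves the arm, as the interface text tells. Its arguments: {"type":"object","properties":{"steps":{"type":"array"},"fingers":{"type":"number"},"grip_force":{"type":"number"}},"required":["steps"]}

```bash
mkdir -p pics; ls
python3 - <<'E'
from bench import *
import cv2
for n in ["scene","top","wrist"]:
    c=camera_info(n); print(n,c)
    im=capture(n); cv2.imwrite(f"pics/{n}0.png",im[:,:,::-1])
o=get_obs(); print(o)
E
```

```text
pics
scene {'camera_matrix': array([[507.16803436,   0.        , 321.99907819],
       [  0.        , 507.16803436, 245.06394929],
       [  0.        ,   0.        ,   1.        ]]), 'world_from_camera': array([[ 6.86879555e-01, -3.57579583e-01,  6.32718988e-01,
         3.84542071e+01],
       [-7.26542680e-01, -3.16012692e-01,  6.10140732e-01,
        -5.13622390e+02],
       [-1.82266383e-02, -8.78790544e-01, -4.76859486e-01,
         4.75814533e+02],
       [ 0.00000000e+00,  0.00000000e+00,  0.00000000e+00,
         1.00000000e+00]])}
top {'camera_matrix': array([[528.78610692,   0.        , 309.47993788],
       [  0.        , 528.78610692, 234.32869247],
       [  0.        ,   0.        ,   1.        ]]), 'world_from_camera': array([[ 1.96856582e-02, -9.89152147e-01,  1.45569586e-01,
         3.79968545e+02],
       [-9.99731417e-01, -2.12554099e-02, -9.23588117e-03,
         1.30881535e+01],
       [ 1.22298329e-02, -1.45348674e-01, -9.89304905e-01,
         1.25455098e+03],
       [ 0.00000000e+00,  0.00000000e+00,  0.00000000e+00,
         1.00000000e+00]])}
wrist {'camer
[... 617 characters left out ...]
  1.28504188e-03,
        8.72615193e+01, -4.89448944e+00]), 'dq': array([-0.00486798, -0.15623227, -0.18821036,  0.04617959,  0.02749862,
       -0.06905645]), 'joint_torque': array([ 7.77718706e-04, -5.70063543e+01, -5.01158738e+01, -2.79708856e-04,
        9.68283653e-03, -1.65457340e-05]), 'eef_pos': array([ 200.46802047, -565.08240566,  230.50273057]), 'tcp_rot': array([[ 3.34261840e-01, -9.42480192e-01, -3.30669544e-04],
       [-9.42479229e-01, -3.34261973e-01,  1.35512432e-03],
       [-1.38770808e-03, -1.41317171e-04, -9.99999027e-01]]), 'ft_force': array([-0.01744956, -1.15348598,  0.26444095]), 'moment': array([-0.06237056, -0.07339651, -0.0256564 ]), 'opening': 1.001558953359722}
```

View pics/scene0.png

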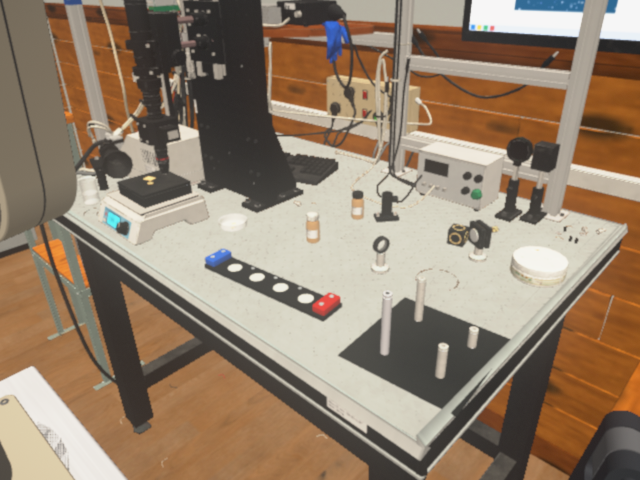

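View pics/top0.png

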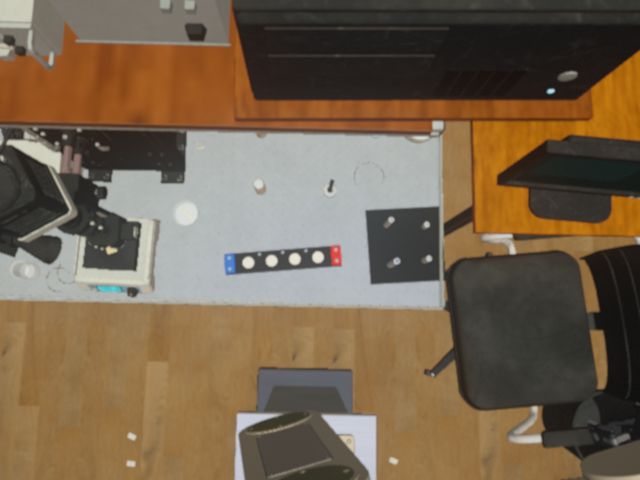

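View pics/wrist0.png

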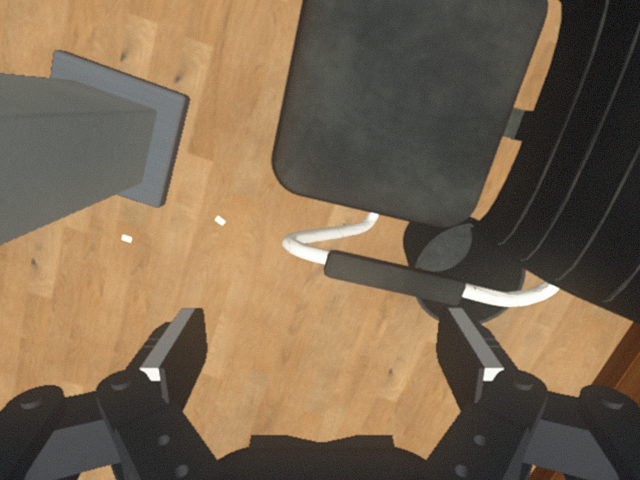

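Red block lies at the right (−y) end in the top view (335,255) and blue at the left (230,263). The four posts stand on the mat at scene feet of about (385,355), (419,320), (441,377) and (473,347). I'll measure these next.

```bash
cat > h.py <<'E'
import numpy as np, cv2
from bench import *
def ray(ci,u,v):
    K=ci["camera_matrix"];T=ci["world_from_camera"]
    d=T[:3,:3]@np.linalg.inv(K)@np.array([u,v,1.]);return T[:3,3],d
def onz(ci,u,v,z):
    o,d=ray(ci,u,v);return o+d*(z-o[2])/d[2]
def proj(ci,p):
    T=np.linalg.inv(ci["world_from_camera"]);q=T[:3,:3]@p+T[:3,3];q=ci["camera_matrix"]@q;return q[:2]/q[2]
E
python3 - <<'E'
from h import *
t=cv2.imread("pics/top0.png");s=cv2.imread("pics/scene0.png")
cv2.imwrite("pics/tc.png",cv2.resize(t[170:310,210:450],None,fx=3.3,fy=3.3,interpolation=cv2.INTER_CUBIC))
cv2.imwrite("pics/sc.png",cv2.resize(s[230:410,200:520],None,fx=2.5,fy=2.5,interpolation=cv2.INTER_CUBIC))
for nm,im,z in(("top",t,8),("scene",s,8)):
    ci=camera_info(nm)
    g=cv2.cvtColor(im,cv2.COLOR_BGR2GRAY);hsv=cv2.cvtColor(im,cv2.COLOR_BGR2HSV)
    x0,y0,x1,y1=(220,240,350,280) if nm=="top" else (200,240,345,320)
    # black region -> white comps enclosed
    m=((g>140)&(hsv[...,1]<70)).astype(np.uint8);m2=np.zeros_like(m);m2[y0:y1,x0:x1]=m[y0:y1,x0:x1]
    n,l,st,c=cv2.connectedComponentsWithStats(m2)
    for i in range(1,n):
        if 60<st[i,4]<260: print(nm,"disc",c[i],st[i,4],onz(ci,*c[i],z)[:2])
    for col,mm in(("red",((hsv[...,0]<8)|(hsv[...,0]>172))&(hsv[...,1]>150)),("blue",(abs(hsv[...,0].astype(int)-110)<12)&(hsv[...,1]>150))):
        q=np.zeros_like(m);q[y0:y1,x0:x1]=mm[y0:y1,x0:x1]
        n,l,st,c=cv2.connectedComponentsWithStats(q);i=1+np.argmax(st[1:,4]);print(nm,col,c[i],st[i,4],onz(ci,*c[i],18)[:2])
E
```

```text
top disc [317.47863248 256.58974359] 117 [510.51265217 -18.54179151]
top disc [294.40677966 258.5       ] 118 [504.82835999  35.97238193]
top disc [271.24369748 260.30252101] 119 [499.40706866  90.59394729]
top disc [247.89430894 262.09756098] 123 [494.00553205 145.5425533 ]
top red [335.16814159 255.80530973] 113 [512.18978707 -59.8477936 ]
top blue [230.40659341 264.34065934] 91 [486.97788662 185.14295242]
scene disc [234.45 267.34] 100 [493.60340751 145.37460869]
scene disc [256.46902655 276.83185841] 113 [499.21976072  90.83174208]
scene disc [280.22033898 287.05084746] 118 [504.92266128  35.88839037]
scene disc [305.40909091 297.96212121] 132 [510.41411553 -18.60486792]
scene red [324.85090909 303.93454545] 275 [509.00369998 -63.39574448]
scene blue [217.41463415 256.1097561 ] 82 [487.94231612 186.7897242 ]
```

View pics/tc.png

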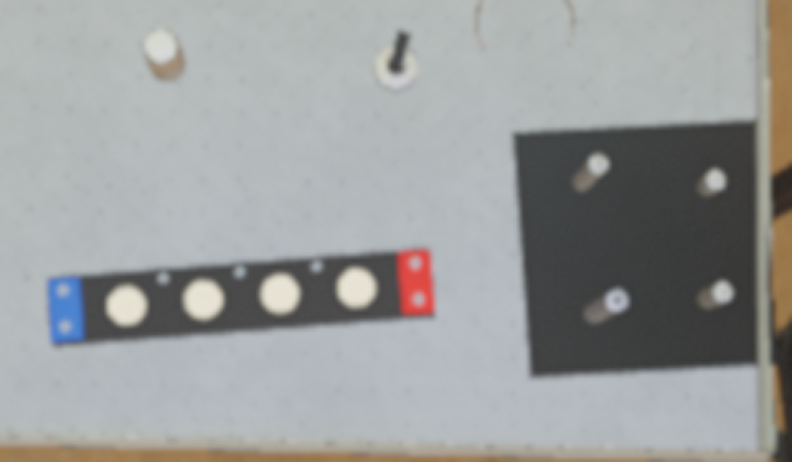

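View pics/sc.png

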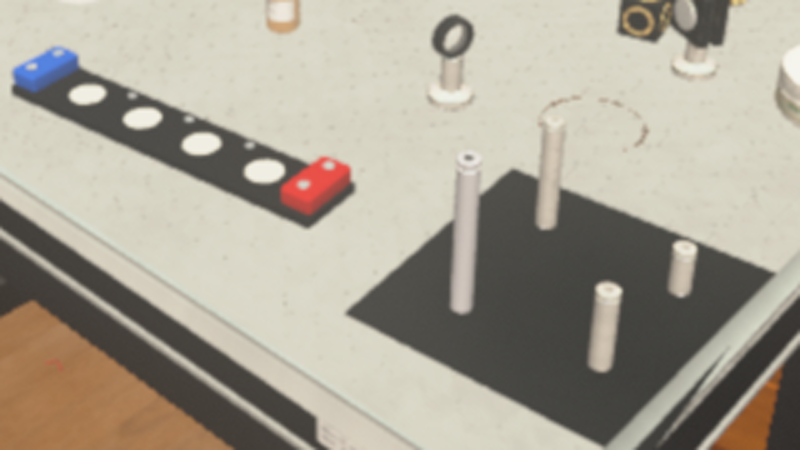

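Run:
```python
from h import *
ct=camera_info("top");cs=camera_info("scene")
for n,h,a,b in((100,102,(617,300),(468,160)),(75,77,(598,164),(553,122)),(50,52,(723,292),(608,291)),(30,32,(715,181),(684,247))):
    ua=(a[0]+.5)/3.3+209.5,(a[1]+.5)/3.3+169.5; ub=(b[0]+.5)/2.5+199.5,(b[1]+.5)/2.5+229.5
    o1,d1=ray(ct,*ua);o2,d2=ray(cs,*ub)
    k=np.linalg.lstsq(np.c_[d1,-d2],o2-o1,rcond=None)[0]
    p=o1+d1*k[0];q=o2+d2*k[1]
    print(n,((p+q)/2).round(1),np.linalg.norm(p-q).round(1),onz(ct,*ua,h).round(1)[:2],onz(cs,*ub,h).round(1)[:2])
```

```text
100 [ 495.5 -189.8  100.8] 0.6 [ 495.6 -189.8] [ 493.8 -190.6]
75 [ 591.3 -181.3   75.7] 1.2 [ 591.5 -181.5] [ 588.9 -182. ]
50 [ 507.5 -272.1   51.6] 0.7 [ 507.7 -272.3] [ 506.8 -272.1]
30 [ 589.  -272.2   32.6] 0.1 [ 589.1 -272.4] [ 589.8 -271.9]
```

>>> step_arm(steps=[{"rz": -0.14}, {"rz": -0.14}, {"rz": -0.14}, {"rz": -0.14}, {"rz": -0.14}, {"rz": -0.14}, {"rz": -0.14}, {"rz": -0.14}], fingers=0.2, grip_force=30)

```text
invalid input
```

>>> step_arm(steps=[{"rz": -0.111}, {"dx": 0.04, "dy": -0.02}, {"dx": 0.04, "dy": -0.03}, {"dx": 0.04, "dy": -0.03}, {"dx": 0.04, "dy": -0.03}, {"dx": 0.04, "dy": -0.03}, {"dx": 0.04, "dy": -0.03}, {"dx": 0.04, "dy": -0.03}])

```text
invalid input
```

>>> step_arm(steps=[{"dx": 0, "dy": 0, "dz": 0, "rx": 0, "ry": 0, "rz": -0.14}, {"dx": 0, "dy": 0, "dz": 0, "rx": 0, "ry": 0, "rz": -0.14}, {"dx": 0, "dy": 0, "dz": 0, "rx": 0, "ry": 0, "rz": -0.14}, {"dx": 0, "dy": 0, "dz": 0, "rx": 0, "ry": 0, "rz": -0.14}, {"dx": 0, "dy": 0, "dz": 0, "rx": 0, "ry": 0, "rz": -0.14}, {"dx": 0, "dy": 0, "dz": 0, "rx": 0, "ry": 0, "rz": -0.14}, {"dx": 0, "dy": 0, "dz": 0, "rx": 0, "ry": 0, "rz": -0.14}, {"dx": 0, "dy": 0, "dz": 0, "rx": 0, "ry": 0, "rz": -0.14}], fingers=0.2, grip_force=30)

```text
t: 0.95
eef_pos: [200.5, -565.2, 230.8]
tcp_rot: [[0.995, -0.104, -0.0], [-0.104, -0.995, 0.001], [-0.0, -0.001, -1.0]]
ft_force: [-0.3, -0.7, -0.4]
opening: 0.6
```

>>> step_arm(steps=[{"dx": 0, "dy": 0, "dz": 0, "rx": 0, "ry": 0, "rz": -0.104}, {"dx": 0.039, "dy": -0.029, "dz": 0, "rx": 0, "ry": 0, "rz": 0}, {"dx": 0.039, "dy": -0.029, "dz": 0, "rx": 0, "ry": 0, "rz": 0}, {"dx": 0.039, "dy": -0.029, "dz": 0, "rx": 0, "ry": 0, "rz": 0}, {"dx": 0.039, "dy": -0.029, "dz": 0, "rx": 0, "ry": 0, "rz": 0}, {"dx": 0.039, "dy": -0.029, "dz": 0, "rx": 0, "ry": 0, "rz": 0}, {"dx": 0.039, "dy": -0.029, "dz": 0, "rx": 0, "ry": 0, "rz": 0}, {"dx": 0.039, "dy": -0.029, "dz": 0, "rx": 0, "ry": 0, "rz": 0}])

```text
t: 1.75
eef_pos: [476.0, -362.6, 231.1]
tcp_rot: [[1.0, -0.006, -0.0], [-0.006, -1.0, 0.0], [-0.0, -0.0, -1.0]]
ft_force: [0.5, -1.1, 0.4]
opening: 0.599
```

>>> step_arm(steps=[{"dx": 0.039, "dy": -0.029, "dz": 0, "rx": 0, "ry": 0, "rz": 0}, {"dx": 0.039, "dy": -0.029, "dz": 0, "rx": 0, "ry": 0, "rz": 0}, {"dx": 0.039, "dy": -0.032, "dz": 0, "rx": 0, "ry": 0, "rz": 0}, {"dx": 0, "dy": 0, "dz": 0, "rx": 0, "ry": 0, "rz": 0}, {"dx": 0, "dy": 0, "dz": 0, "rx": 0, "ry": 0, "rz": 0}])

```text
t: 2.25
eef_pos: [592.5, -273.8, 230.4]
tcp_rot: [[1.0, -0.003, -0.001], [-0.003, -1.0, 0.0], [-0.001, -0.0, -1.0]]
ft_force: [-0.9, -0.3, -0.0]
opening: 0.601
```

Run:
```python
from h import *
ci=camera_info("wrist");o=get_obs();print(o["eef_pos"],o["opening"]);print(o["tcp_rot"].round(3))
cv2.imwrite("pics/w1.png",capture("wrist")[:,:,::-1])
for p in ((589.3,-272.2,32),(507.3,-272.2,52)): print(proj(ci,np.array(p)))
```

```text
[ 592.48578268 -273.84031021  230.41709421] 0.6005910020537086
[[ 1.    -0.003 -0.001]
 [-0.003 -1.     0.   ]
 [-0.001 -0.    -1.   ]]
[317.53858373 197.65045091]
[217.72250445 203.3328737 ]
```

View pics/w1.png

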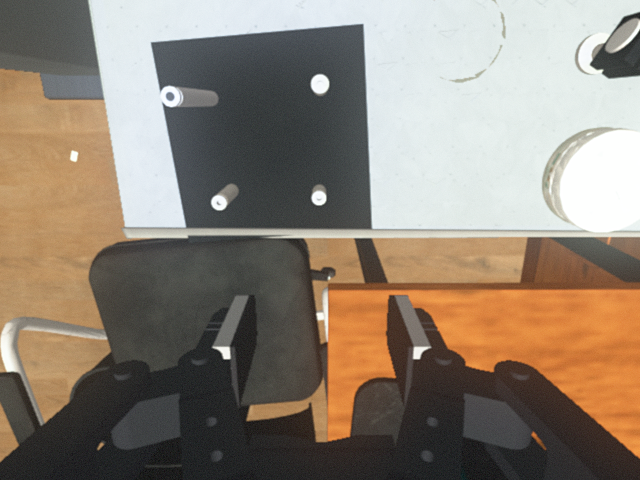

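The wrist view shows the shortest post at (318,196) and the 50 mm post at (219,202), within 2 px of prediction, so I'm descending.

>>> step_arm(steps=[{"dx": -0.003, "dy": -0.0015, "dz": 0.03, "rx": 0, "ry": 0, "rz": 0}, {"dx": 0, "dy": 0, "dz": 0.04, "rx": 0, "ry": 0, "rz": 0}, {"dx": 0, "dy": 0, "dz": 0.04, "rx": 0, "ry": 0, "rz": 0}, {"dx": 0, "dy": 0, "dz": 0.04, "rx": 0, "ry": 0, "rz": 0}, {"dx": 0, "dy": 0, "dz": 0.03, "rx": 0, "ry": 0, "rz": 0}, {"dx": 0, "dy": 0, "dz": 0.02, "rx": 0, "ry": 0, "rz": 0}, {"dx": 0, "dy": 0, "dz": 0.01, "rx": 0, "ry": 0, "rz": 0}, {"dx": 0, "dy": 0, "dz": 0, "rx": 0, "ry": 0, "rz": 0}])

```text
t: 3.1
eef_pos: [587.1, -274.1, 19.8]
tcp_rot: [[1.0, -0.008, -0.003], [-0.008, -1.0, 0.001], [-0.003, -0.001, -1.0]]
ft_force: [-0.5, 0.0, 0.0]
opening: 0.602
```

Run:
```python
from h import *
ci=camera_info("wrist");o=get_obs();print(o["eef_pos"],o["opening"])
cv2.imwrite("pics/w2.png",capture("wrist")[:,:,::-1])
```

```text
[ 587.06689291 -274.11659123   19.78034753] 0.6021557336195327
```

View pics/w2.png

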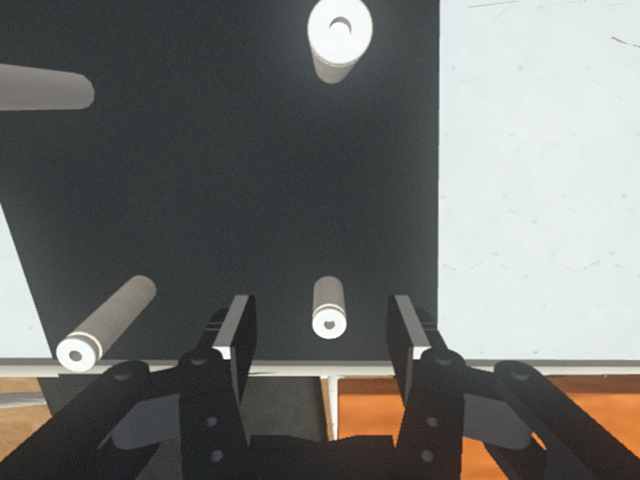

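The post stands at (329,320), between the open fingers. I'll correct by 2 mm, lower and grip.

>>> step_arm(steps=[{"dx": 0.002, "dy": -0.002, "dz": 0.007, "rx": 0, "ry": 0, "rz": 0}, {"dx": 0, "dy": 0, "dz": 0.005, "rx": 0, "ry": 0, "rz": 0}, {"dx": 0, "dy": 0, "dz": 0, "rx": 0, "ry": 0, "rz": 0}, {"dx": 0, "dy": 0, "dz": 0, "rx": 0, "ry": 0, "rz": 0}])

```text
t: 3.55
eef_pos: [591.1, -271.5, 9.5]
tcp_rot: [[1.0, -0.006, 0.0], [-0.006, -1.0, -0.0], [0.0, 0.0, -1.0]]
ft_force: [-0.4, 0.2, -0.3]
opening: 0.602
```

>>> step_arm(steps=[{"dx": 0, "dy": 0, "dz": 0, "rx": 0, "ry": 0, "rz": 0}, {"dx": 0, "dy": 0, "dz": 0, "rx": 0, "ry": 0, "rz": 0}, {"dx": 0, "dy": 0, "dz": 0, "rx": 0, "ry": 0, "rz": 0}, {"dx": 0, "dy": 0, "dz": 0, "rx": 0, "ry": 0, "rz": 0}, {"dx": 0, "dy": 0, "dz": 0, "rx": 0, "ry": 0, "rz": 0}, {"dx": 0, "dy": 0, "dz": 0, "rx": 0, "ry": 0, "rz": 0}, {"dx": 0, "dy": 0, "dz": 0, "rx": 0, "ry": 0, "rz": 0}, {"dx": 0, "dy": 0, "dz": 0, "rx": 0, "ry": 0, "rz": 0}], fingers=-1)

```text
t: 4.35
eef_pos: [591.2, -271.7, 9.6]
tcp_rot: [[1.0, -0.006, 0.0], [-0.006, -1.0, -0.0], [0.0, 0.0, -1.0]]
ft_force: [-0.3, 0.9, 4.7]
opening: 0.134
```

Run:
```python
from h import *
ci=camera_info("wrist");o=get_obs();print(o["eef_pos"],o["opening"],o["tcp_rot"].round(4))
cv2.imwrite("pics/w3.png",capture("wrist")[:,:,::-1])
```

```text
[ 591.16453748 -271.73418498    9.60513289] 0.13433922940276674 [[ 1.e+00 -6.e-03  4.e-04]
 [-6.e-03 -1.e+00 -2.e-04]
 [ 4.e-04  2.e-04 -1.e+00]]
```

View pics/w3.png

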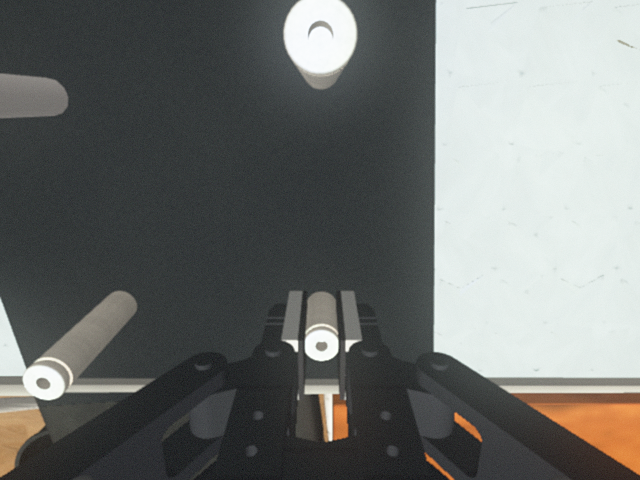

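The shortest post is gripped upright between the pads at (322,340), opening 0.134, about 11 mm. Next I lift it and carry it to the disc beside the blue block.

>>> step_arm(steps=[{"dx": 0, "dy": 0, "dz": -0.02, "rx": 0, "ry": 0, "rz": 0}, {"dx": 0, "dy": 0, "dz": -0.04, "rx": 0, "ry": 0, "rz": 0}, {"dx": 0, "dy": 0, "dz": -0.04, "rx": 0, "ry": 0, "rz": 0}, {"dx": 0, "dy": 0, "dz": -0.04, "rx": 0, "ry": 0, "rz": 0}, {"dx": -0.01, "dy": -0.04, "dz": -0.01, "rx": 0, "ry": 0, "rz": 0}, {"dx": -0.01, "dy": -0.04, "dz": 0, "rx": 0, "ry": 0, "rz": 0}, {"dx": -0.01, "dy": -0.04, "dz": 0, "rx": 0, "ry": 0, "rz": 0}, {"dx": -0.01, "dy": -0.04, "dz": 0, "rx": 0, "ry": 0, "rz": 0}])

```text
t: 5.2
eef_pos: [551.1, -110.0, 158.9]
tcp_rot: [[1.0, -0.007, -0.0], [-0.007, -1.0, 0.0], [-0.0, -0.0, -1.0]]
ft_force: [0.7, 0.5, -0.2]
opening: 0.136
```

>>> step_arm(steps=[{"dx": -0.01, "dy": -0.04, "dz": 0, "rx": 0, "ry": 0, "rz": 0}, {"dx": -0.01, "dy": -0.04, "dz": 0, "rx": 0, "ry": 0, "rz": 0}, {"dx": -0.01, "dy": -0.04, "dz": 0, "rx": 0, "ry": 0, "rz": 0}, {"dx": -0.01, "dy": -0.04, "dz": 0, "rx": 0, "ry": 0, "rz": 0}, {"dx": -0.01, "dy": -0.04, "dz": 0, "rx": 0, "ry": 0, "rz": 0}, {"dx": -0.007, "dy": -0.04, "dz": 0, "rx": 0, "ry": 0, "rz": 0}, {"dx": 0, "dy": -0.017, "dz": 0, "rx": 0, "ry": 0, "rz": 0}, {"dx": 0, "dy": 0, "dz": 0, "rx": 0, "ry": 0, "rz": 0}])

```text
t: 6.0
eef_pos: [495.8, 148.2, 158.9]
tcp_rot: [[1.0, -0.003, -0.0], [-0.003, -1.0, 0.0], [-0.0, -0.0, -1.0]]
ft_force: [-0.1, -0.4, -0.1]
opening: 0.136
```

>>> step_arm(steps=[{"dx": 0, "dy": 0, "dz": 0, "rx": 0, "ry": 0, "rz": 0}, {"dx": 0, "dy": 0, "dz": 0, "rx": 0, "ry": 0, "rz": 0}])

```text
t: 6.2
eef_pos: [496.5, 145.1, 159.0]
tcp_rot: [[1.0, -0.007, -0.0], [-0.007, -1.0, -0.0], [-0.0, 0.0, -1.0]]
ft_force: [0.4, 0.3, -1.3]
opening: 0.131
```

Run:
```python
from h import *
o=get_obs();print(o["eef_pos"],o["opening"],o["tcp_rot"].round(4))
ci=camera_info("wrist")
cv2.imwrite("pics/w4.png",capture("wrist")[:,:,::-1])
for p in ((493.8,145.5,8),(499.3,90.7,8)): print(proj(ci,np.array(p)))
```

```text
[496.48435436 145.0506209  158.98025055] 0.13133163713246587 [[ 1.0e+00 -6.8e-03 -5.0e-04]
 [-6.8e-03 -1.0e+00 -4.0e-04]
 [-5.0e-04  4.0e-04 -1.0e+00]]
[317.25973538 213.01232636]
[324.79677399 279.10267596]
```

View pics/w4.png

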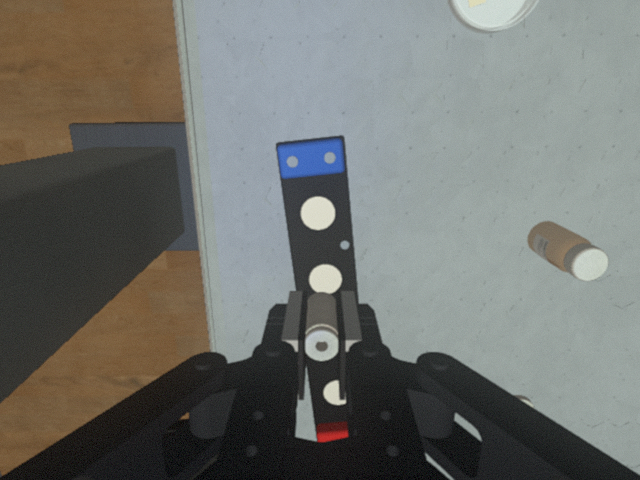

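>>> step_arm(steps=[{"dx": -0.003, "dy": -0.001, "dz": 0.03, "rx": 0, "ry": 0, "rz": 0}, {"dx": 0, "dy": 0, "dz": 0.04, "rx": 0, "ry": 0, "rz": 0}, {"dx": 0, "dy": 0, "dz": 0.035, "rx": 0, "ry": 0, "rz": 0}, {"dx": 0, "dy": 0, "dz": 0.02, "rx": 0, "ry": 0, "rz": 0}, {"dx": 0, "dy": 0, "dz": 0.01, "rx": 0, "ry": 0, "rz": 0}, {"dx": 0, "dy": 0, "dz": 0, "rx": 0, "ry": 0, "rz": 0}, {"dx": 0, "dy": 0, "dz": 0, "rx": 0, "ry": 0, "rz": 0}, {"dx": 0, "dy": 0, "dz": 0, "rx": 0, "ry": 0, "rz": 0}])

```text
t: 7.05
eef_pos: [495.0, 147.1, 26.1]
tcp_rot: [[1.0, -0.006, 0.003], [-0.006, -1.0, 0.001], [0.003, -0.001, -1.0]]
ft_force: [-0.5, -0.1, -0.1]
opening: 0.133
```

>>> step_arm(steps=[{"dx": -0.001, "dy": 0.001, "dz": 0.005, "rx": 0, "ry": 0, "rz": 0}, {"dx": 0, "dy": 0, "dz": 0.003, "rx": 0, "ry": 0, "rz": 0}, {"dx": 0, "dy": 0, "dz": 0, "rx": 0, "ry": 0, "rz": 0}, {"dx": 0, "dy": 0, "dz": 0, "rx": 0, "ry": 0, "rz": 0}])

```text
t: 7.45
eef_pos: [492.3, 146.0, 16.2]
tcp_rot: [[1.0, -0.006, -0.0], [-0.006, -1.0, -0.0], [-0.0, 0.0, -1.0]]
ft_force: [-1.0, 0.6, -0.7]
opening: 0.136
```

>>> step_arm(steps=[{"dx": 0.001, "dy": 0, "dz": 0.0005, "rx": 0, "ry": 0, "rz": 0}, {"dx": 0, "dy": 0, "dz": 0.0005, "rx": 0, "ry": 0, "rz": 0}, {"dx": 0, "dy": 0, "dz": 0, "rx": 0, "ry": 0, "rz": 0}, {"dx": 0, "dy": 0, "dz": 0, "rx": 0, "ry": 0, "rz": 0}])

```text
t: 7.85
eef_pos: [493.8, 146.0, 15.6]
tcp_rot: [[1.0, -0.006, 0.001], [-0.006, -1.0, 0.0], [0.001, -0.0, -1.0]]
ft_force: [-0.1, -0.1, 3.0]
opening: 0.132
```

A contact force of 3 N at the expected height, 15.6 mm. Releasing.

>>> step_arm(steps=[{"dx": 0, "dy": 0, "dz": 0, "rx": 0, "ry": 0, "rz": 0}, {"dx": 0, "dy": 0, "dz": 0, "rx": 0, "ry": 0, "rz": 0}, {"dx": 0, "dy": 0, "dz": 0, "rx": 0, "ry": 0, "rz": 0}, {"dx": 0, "dy": 0, "dz": 0, "rx": 0, "ry": 0, "rz": 0}, {"dx": 0, "dy": 0, "dz": 0, "rx": 0, "ry": 0, "rz": 0}], fingers=0.2)

```text
t: 8.35
eef_pos: [493.4, 146.0, 15.2]
tcp_rot: [[1.0, -0.006, -0.0], [-0.006, -1.0, 0.0], [-0.0, -0.0, -1.0]]
ft_force: [0.0, -0.6, -0.2]
opening: 0.597
```

>>> step_arm(steps=[{"dx": 0, "dy": 0, "dz": -0.015, "rx": 0, "ry": 0, "rz": 0}, {"dx": 0, "dy": 0, "dz": -0.035, "rx": 0, "ry": 0, "rz": 0}, {"dx": 0, "dy": 0, "dz": -0.045, "rx": 0, "ry": 0, "rz": 0}, {"dx": 0, "dy": 0, "dz": -0.045, "rx": 0, "ry": 0, "rz": 0}, {"dx": 0, "dy": 0, "dz": -0.03, "rx": 0, "ry": 0, "rz": 0}, {"dx": 0, "dy": 0, "dz": 0, "rx": 0, "ry": 0, "rz": 0}, {"dx": 0, "dy": 0, "dz": 0, "rx": 0, "ry": 0, "rz": 0}])

```text
t: 9.05
eef_pos: [494.2, 146.1, 187.2]
tcp_rot: [[1.0, -0.006, 0.003], [-0.006, -1.0, 0.001], [0.003, -0.001, -1.0]]
ft_force: [0.1, -0.1, 0.0]
opening: 0.598
```

Run:
```python
from h import *
o=get_obs();print(o["eef_pos"],o["opening"],o["tcp_rot"].round(4))
cv2.imwrite("pics/s5.png",cv2.resize(capture("scene")[200:380,200:520,::-1],None,fx=2.5,fy=2.5,interpolation=cv2.INTER_CUBIC))
```

```text
[494.22840397 146.12337272 187.18805339] 0.5976891742944532 [[ 1.e+00 -6.e-03  3.e-03]
 [-6.e-03 -1.e+00  6.e-04]
 [ 3.e-03 -6.e-04 -1.e+00]]
```

View pics/s5.png

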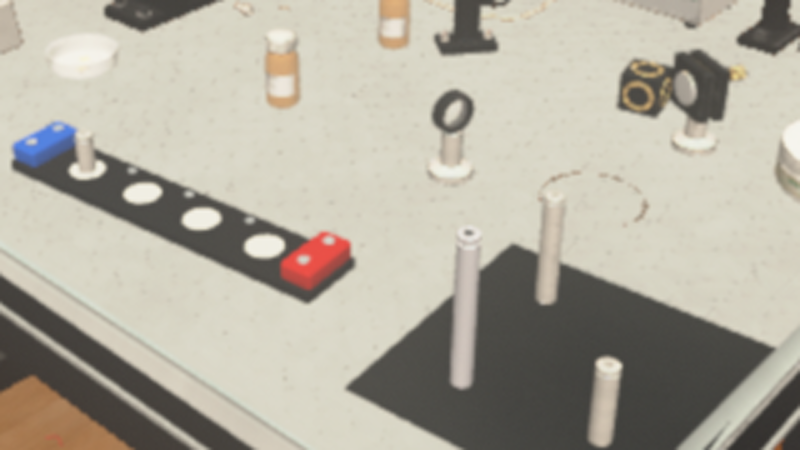

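The post stands centred on the disc next to blue, crop (86,155), and nothing else moved. Next is the 50 mm post.

>>> step_arm(steps=[{"dx": 0.004, "dy": 0.03, "dz": 0, "rx": 0, "ry": 0, "rz": 0}, {"dx": 0.004, "dy": 0.045, "dz": 0, "rx": 0, "ry": 0, "rz": 0}, {"dx": 0.004, "dy": 0.045, "dz": 0, "rx": 0, "ry": 0, "rz": 0}, {"dx": 0.004, "dy": 0.045, "dz": 0, "rx": 0, "ry": 0, "rz": 0}, {"dx": 0, "dy": 0.045, "dz": 0, "rx": 0, "ry": 0, "rz": 0}, {"dx": 0, "dy": 0.045, "dz": 0, "rx": 0, "ry": 0, "rz": 0}, {"dx": 0, "dy": 0.045, "dz": 0, "rx": 0, "ry": 0, "rz": 0}, {"dx": 0, "dy": 0.045, "dz": 0, "rx": 0, "ry": 0, "rz": 0}])

```text
t: 9.9
eef_pos: [505.9, -200.4, 183.3]
tcp_rot: [[1.0, -0.006, -0.003], [-0.006, -1.0, 0.002], [-0.003, -0.002, -1.0]]
ft_force: [0.4, -0.5, 0.1]
opening: 0.602
```

>>> step_arm(steps=[{"dx": 0, "dy": 0.045, "dz": 0, "rx": 0, "ry": 0, "rz": 0}, {"dx": 0, "dy": 0.028, "dz": 0, "rx": 0, "ry": 0, "rz": 0}, {"dx": 0, "dy": 0, "dz": 0, "rx": 0, "ry": 0, "rz": 0}, {"dx": 0, "dy": 0, "dz": 0.04, "rx": 0, "ry": 0, "rz": 0}, {"dx": 0, "dy": 0, "dz": 0.04, "rx": 0, "ry": 0, "rz": 0}, {"dx": 0, "dy": 0, "dz": 0.02, "rx": 0, "ry": 0, "rz": 0}, {"dx": 0, "dy": 0, "dz": 0, "rx": 0, "ry": 0, "rz": 0}, {"dx": 0, "dy": 0, "dz": 0, "rx": 0, "ry": 0, "rz": 0}])

```text
t: 10.7
eef_pos: [506.5, -271.0, 84.7]
tcp_rot: [[1.0, -0.005, -0.002], [-0.005, -1.0, 0.001], [-0.002, -0.001, -1.0]]
ft_force: [-0.5, -0.0, -0.1]
opening: 0.597
```

Run:
```python
from h import *
o=get_obs();print(o["eef_pos"],o["opening"],o["tcp_rot"].round(4))
ci=camera_info("wrist")
cv2.imwrite("pics/w6.png",capture("wrist")[:,:,::-1])
for p in ((507.3,-272.2,52),(495,-190,102)): print(proj(ci,np.array(p)))
```

```text
[ 506.49904552 -271.00714892   84.74888145] 0.597239707320078 [[ 1.     -0.0054 -0.0017]
 [-0.0054 -1.      0.0014]
 [-0.0017 -0.0014 -1.    ]]
[321.78861548 280.86691474]
[278.6301732   98.65601726]
```

View pics/w6.png

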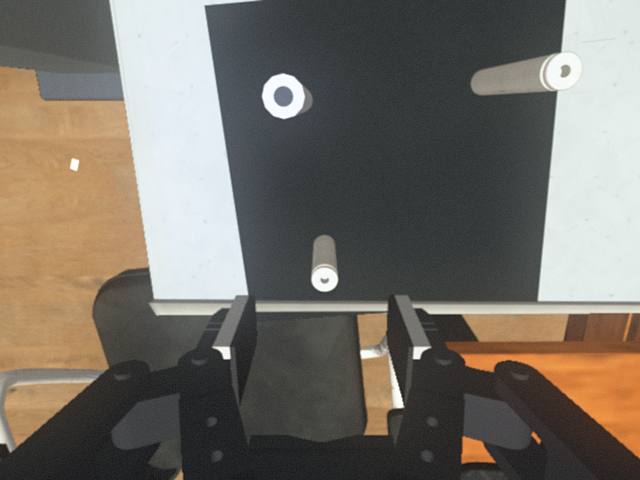

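The post's top is at (324,279), 2 px from prediction. Descending and gripping.

>>> step_arm(steps=[{"dx": 0.001, "dy": 0.001, "dz": 0.03, "rx": 0, "ry": 0, "rz": 0}, {"dx": 0, "dy": 0, "dz": 0.025, "rx": 0, "ry": 0, "rz": 0}, {"dx": 0, "dy": 0, "dz": 0.011, "rx": 0, "ry": 0, "rz": 0}, {"dx": 0, "dy": 0, "dz": 0, "rx": 0, "ry": 0, "rz": 0}, {"dx": 0, "dy": 0, "dz": 0, "rx": 0, "ry": 0, "rz": 0}, {"dx": 0, "dy": 0, "dz": 0, "rx": 0, "ry": 0, "rz": 0}])

```text
t: 11.35
eef_pos: [509.4, -274.0, 21.4]
tcp_rot: [[1.0, -0.006, 0.003], [-0.006, -1.0, -0.002], [0.003, 0.002, -1.0]]
ft_force: [0.0, -0.2, 0.1]
opening: 0.601
```

>>> step_arm(steps=[{"dx": 0, "dy": 0, "dz": 0, "rx": 0, "ry": 0, "rz": 0}, {"dx": 0, "dy": 0, "dz": 0, "rx": 0, "ry": 0, "rz": 0}, {"dx": 0, "dy": 0, "dz": 0, "rx": 0, "ry": 0, "rz": 0}, {"dx": 0, "dy": 0, "dz": 0, "rx": 0, "ry": 0, "rz": 0}, {"dx": 0, "dy": 0, "dz": 0, "rx": 0, "ry": 0, "rz": 0}, {"dx": 0, "dy": 0, "dz": 0, "rx": 0, "ry": 0, "rz": 0}, {"dx": 0, "dy": 0, "dz": 0, "rx": 0, "ry": 0, "rz": 0}, {"dx": 0, "dy": 0, "dz": 0, "rx": 0, "ry": 0, "rz": 0}], fingers=-1)

```text
t: 12.15
eef_pos: [508.3, -273.3, 19.9]
tcp_rot: [[1.0, -0.006, 0.001], [-0.006, -1.0, -0.0], [0.001, 0.0, -1.0]]
ft_force: [-1.9, 0.5, 6.0]
opening: 0.135
```

>>> step_arm(steps=[{"dx": 0, "dy": 0, "dz": -0.02, "rx": 0, "ry": 0, "rz": 0}, {"dx": 0, "dy": 0, "dz": -0.045, "rx": 0, "ry": 0, "rz": 0}, {"dx": 0, "dy": 0, "dz": -0.045, "rx": 0, "ry": 0, "rz": 0}, {"dx": 0, "dy": 0, "dz": -0.045, "rx": 0, "ry": 0, "rz": 0}, {"dx": 0, "dy": -0.02, "dz": -0.005, "rx": 0, "ry": 0, "rz": 0}, {"dx": -0.004, "dy": -0.043, "dz": 0, "rx": 0, "ry": 0, "rz": 0}, {"dx": -0.004, "dy": -0.045, "dz": 0, "rx": 0, "ry": 0, "rz": 0}, {"dx": -0.003, "dy": -0.045, "dz": 0, "rx": 0, "ry": 0, "rz": 0}])

```text
t: 12.95
eef_pos: [496.9, -118.3, 178.3]
tcp_rot: [[1.0, -0.007, -0.001], [-0.007, -1.0, 0.001], [-0.001, -0.001, -1.0]]
ft_force: [0.8, 0.1, -0.9]
opening: 0.138
```

>>> step_arm(steps=[{"dx": 0, "dy": -0.045, "dz": 0, "rx": 0, "ry": 0, "rz": 0}, {"dx": 0, "dy": -0.045, "dz": 0, "rx": 0, "ry": 0, "rz": 0}, {"dx": 0, "dy": -0.045, "dz": 0, "rx": 0, "ry": 0, "rz": 0}, {"dx": 0, "dy": -0.045, "dz": 0, "rx": 0, "ry": 0, "rz": 0}, {"dx": 0, "dy": -0.03, "dz": 0, "rx": 0, "ry": 0, "rz": 0}, {"dx": 0, "dy": 0, "dz": 0.03, "rx": 0, "ry": 0, "rz": 0}, {"dx": 0, "dy": 0, "dz": 0.03, "rx": 0, "ry": 0, "rz": 0}, {"dx": 0, "dy": 0, "dz": 0, "rx": 0, "ry": 0, "rz": 0}])

```text
t: 13.75
eef_pos: [494.8, 90.3, 113.8]
tcp_rot: [[1.0, -0.005, -0.01], [-0.005, -1.0, -0.001], [-0.01, 0.001, -1.0]]
ft_force: [0.2, 0.1, -1.4]
opening: 0.135
```

>>> step_arm(steps=[{"dx": 0, "dy": 0, "dz": 0, "rx": 0, "ry": 0, "rz": 0}, {"dx": 0, "dy": 0, "dz": 0, "rx": 0, "ry": 0, "rz": 0}])

```text
t: 13.95
eef_pos: [500.1, 89.9, 120.8]
tcp_rot: [[1.0, -0.006, 0.002], [-0.006, -1.0, 0.0], [0.002, -0.0, -1.0]]
ft_force: [0.1, -0.3, 0.2]
opening: 0.143
```

Run:
```python
from h import *
o=get_obs();print(o["eef_pos"],o["opening"],o["tcp_rot"].round(4))
ci=camera_info("wrist")
cv2.imwrite("pics/w7.png",capture("wrist")[:,:,::-1])
```

```text
[500.05620802  89.87737248 120.82925622] 0.14281956516354163 [[ 1.0e+00 -6.4e-03  1.9e-03]
 [-6.4e-03 -1.0e+00  2.0e-04]
 [ 1.9e-03 -2.0e-04 -1.0e+00]]
```

View pics/w7.png

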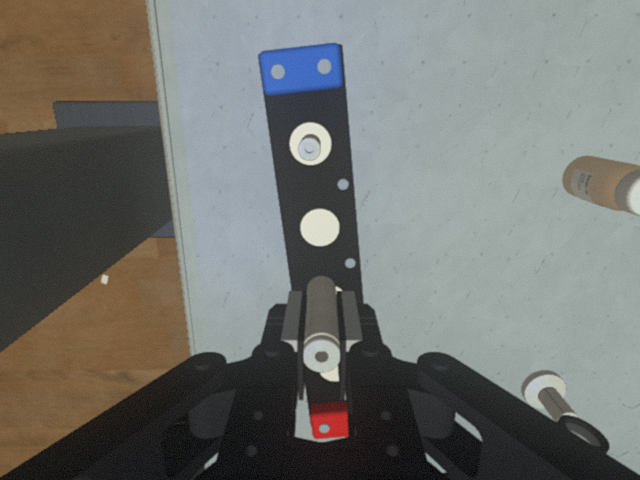

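The 30 mm post is centred on its disc at (310,145), and the 50 mm post is held upright at (322,330). Lowering it.

>>> step_arm(steps=[{"dx": -0.001, "dy": 0, "dz": 0.03, "rx": 0, "ry": 0, "rz": 0}, {"dx": 0, "dy": 0, "dz": 0.03, "rx": 0, "ry": 0, "rz": 0}, {"dx": 0, "dy": 0, "dz": 0.02, "rx": 0, "ry": 0, "rz": 0}, {"dx": 0, "dy": 0, "dz": 0.01, "rx": 0, "ry": 0, "rz": 0}, {"dx": 0, "dy": 0, "dz": 0, "rx": 0, "ry": 0, "rz": 0}, {"dx": 0, "dy": 0, "dz": 0, "rx": 0, "ry": 0, "rz": 0}, {"dx": 0, "dy": 0, "dz": 0, "rx": 0, "ry": 0, "rz": 0}, {"dx": 0, "dy": 0, "dz": 0, "rx": 0, "ry": 0, "rz": 0}])

```text
t: 14.8
eef_pos: [499.3, 90.0, 30.7]
tcp_rot: [[1.0, -0.006, 0.002], [-0.006, -1.0, 0.0], [0.002, -0.0, -1.0]]
ft_force: [0.0, 0.3, -0.5]
opening: 0.136
```

>>> step_arm(steps=[{"dx": 0, "dy": 0, "dz": 0.002, "rx": 0, "ry": 0, "rz": 0}, {"dx": 0, "dy": 0, "dz": 0, "rx": 0, "ry": 0, "rz": 0}, {"dx": 0, "dy": 0, "dz": 0, "rx": 0, "ry": 0, "rz": 0}])

```text
t: 15.1
eef_pos: [498.1, 89.9, 27.3]
tcp_rot: [[1.0, -0.006, -0.0], [-0.006, -1.0, -0.0], [-0.0, 0.0, -1.0]]
ft_force: [-0.4, -0.2, -0.5]
opening: 0.139
```

>>> step_arm(steps=[{"dx": 0.001, "dy": 0, "dz": 0.001, "rx": 0, "ry": 0, "rz": 0}, {"dx": 0, "dy": 0, "dz": 0.001, "rx": 0, "ry": 0, "rz": 0}, {"dx": 0, "dy": 0, "dz": 0, "rx": 0, "ry": 0, "rz": 0}, {"dx": 0, "dy": 0, "dz": 0, "rx": 0, "ry": 0, "rz": 0}])

```text
t: 15.5
eef_pos: [499.5, 90.0, 25.9]
tcp_rot: [[1.0, -0.006, 0.0], [-0.006, -1.0, 0.0], [0.0, -0.0, -1.0]]
ft_force: [-2.3, -0.2, 5.4]
opening: 0.138
```

>>> step_arm(steps=[{"dx": 0, "dy": 0, "dz": 0, "rx": 0, "ry": 0, "rz": 0}, {"dx": 0, "dy": 0, "dz": 0, "rx": 0, "ry": 0, "rz": 0}, {"dx": 0, "dy": 0, "dz": 0, "rx": 0, "ry": 0, "rz": 0}, {"dx": 0, "dy": 0, "dz": 0, "rx": 0, "ry": 0, "rz": 0}, {"dx": 0, "dy": 0, "dz": 0, "rx": 0, "ry": 0, "rz": 0}], fingers=0.2)

```text
t: 16.0
eef_pos: [499.1, 89.9, 25.2]
tcp_rot: [[1.0, -0.006, -0.0], [-0.006, -1.0, -0.0], [-0.0, 0.0, -1.0]]
ft_force: [-0.0, -0.2, -0.7]
opening: 0.599
```

>>> step_arm(steps=[{"dx": 0, "dy": 0, "dz": -0.015, "rx": 0, "ry": 0, "rz": 0}, {"dx": 0, "dy": 0, "dz": -0.035, "rx": 0, "ry": 0, "rz": 0}, {"dx": 0, "dy": 0, "dz": -0.045, "rx": 0, "ry": 0, "rz": 0}, {"dx": 0, "dy": 0, "dz": -0.045, "rx": 0, "ry": 0, "rz": 0}, {"dx": 0, "dy": 0, "dz": -0.03, "rx": 0, "ry": 0, "rz": 0}, {"dx": 0, "dy": 0, "dz": 0, "rx": 0, "ry": 0, "rz": 0}, {"dx": 0, "dy": 0, "dz": 0, "rx": 0, "ry": 0, "rz": 0}])

```text
t: 16.7
eef_pos: [499.7, 90.0, 196.0]
tcp_rot: [[1.0, -0.006, 0.002], [-0.006, -1.0, 0.0], [0.002, -0.0, -1.0]]
ft_force: [-0.6, 0.4, -1.2]
opening: 0.603
```

Run:
```python
from h import *
o=get_obs();print(o["eef_pos"],o["opening"],o["tcp_rot"].round(4))
cv2.imwrite("pics/s8.png",cv2.resize(capture("scene")[200:380,200:520,::-1],None,fx=2.5,fy=2.5,interpolation=cv2.INTER_CUBIC))
```

```text
[499.69288429  89.9803148  196.020309  ] 0.6033139443596338 [[ 1.0e+00 -6.0e-03  1.9e-03]
 [-6.0e-03 -1.0e+00  2.0e-04]
 [ 1.9e-03 -2.0e-04 -1.0e+00]]
```

View pics/s8.png

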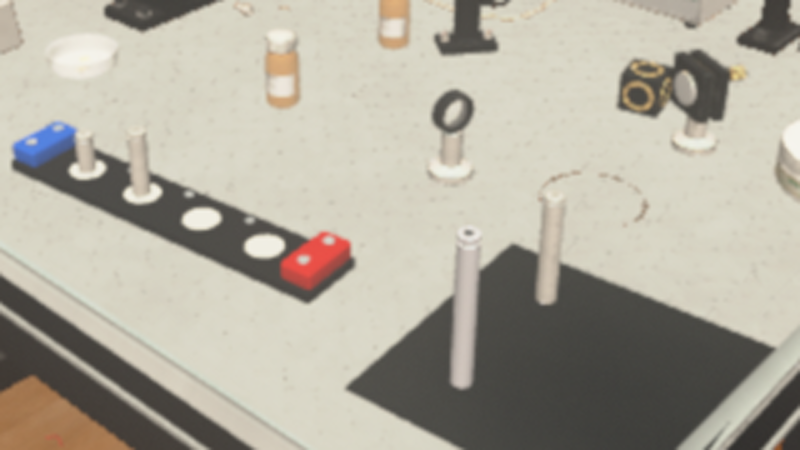

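The 50 mm post stands centred on its disc. Next is the 75 mm post.

>>> step_arm(steps=[{"dx": 0.013, "dy": 0.032, "dz": 0, "rx": 0, "ry": 0, "rz": 0}, {"dx": 0.013, "dy": 0.04, "dz": 0, "rx": 0, "ry": 0, "rz": 0}, {"dx": 0.013, "dy": 0.04, "dz": 0, "rx": 0, "ry": 0, "rz": 0}, {"dx": 0.013, "dy": 0.04, "dz": 0, "rx": 0, "ry": 0, "rz": 0}, {"dx": 0.013, "dy": 0.04, "dz": 0, "rx": 0, "ry": 0, "rz": 0}, {"dx": 0.013, "dy": 0.04, "dz": 0, "rx": 0, "ry": 0, "rz": 0}, {"dx": 0.0145, "dy": 0.04, "dz": 0, "rx": 0, "ry": 0, "rz": 0}, {"dx": 0, "dy": 0, "dz": 0, "rx": 0, "ry": 0, "rz": 0}])

```text
t: 17.55
eef_pos: [589.2, -187.1, 192.0]
tcp_rot: [[1.0, -0.01, -0.004], [-0.01, -1.0, -0.0], [-0.004, 0.0, -1.0]]
ft_force: [-0.8, 0.5, -0.1]
opening: 0.598
```

>>> step_arm(steps=[{"dx": 0, "dy": 0, "dz": 0.04, "rx": 0, "ry": 0, "rz": 0}, {"dx": 0, "dy": 0, "dz": 0.03, "rx": 0, "ry": 0, "rz": 0}, {"dx": 0, "dy": 0, "dz": 0.02, "rx": 0, "ry": 0, "rz": 0}, {"dx": 0, "dy": 0, "dz": 0, "rx": 0, "ry": 0, "rz": 0}, {"dx": 0, "dy": 0, "dz": 0, "rx": 0, "ry": 0, "rz": 0}, {"dx": 0, "dy": 0, "dz": 0, "rx": 0, "ry": 0, "rz": 0}])

```text
t: 18.15
eef_pos: [590.8, -182.6, 106.6]
tcp_rot: [[1.0, -0.006, 0.002], [-0.006, -1.0, -0.001], [0.002, 0.001, -1.0]]
ft_force: [0.6, 0.6, 1.1]
opening: 0.602
```

Run:
```python
from h import *
o=get_obs();print(o["eef_pos"],o["opening"],o["tcp_rot"].round(4))
ci=camera_info("wrist")
cv2.imwrite("pics/w9.png",capture("wrist")[:,:,::-1])
for p in ((590.5,-181.7,77),(495,-190,102)): print(proj(ci,np.array(p)))
```

```text
[ 590.78584453 -182.61582943  106.62431089] 0.6021011464033296 [[ 1.0e+00 -5.7e-03  1.6e-03]
 [-5.7e-03 -1.0e+00 -6.0e-04]
 [ 1.6e-03  6.0e-04 -1.0e+00]]
[319.2346404  279.45001021]
[ 90.29844116 323.91891078]
```

View pics/w9.png

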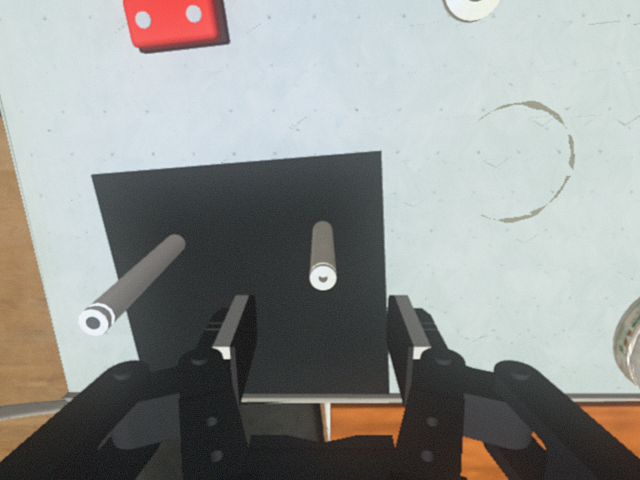

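The post is at (322,276), so x ≈ 591 and y ≈ −181. Descending.

>>> step_arm(steps=[{"dx": 0.0005, "dy": -0.0015, "dz": 0.03, "rx": 0, "ry": 0, "rz": 0}, {"dx": 0, "dy": 0, "dz": 0.025, "rx": 0, "ry": 0, "rz": 0}, {"dx": 0, "dy": 0, "dz": 0.015, "rx": 0, "ry": 0, "rz": 0}, {"dx": 0, "dy": 0, "dz": 0, "rx": 0, "ry": 0, "rz": 0}, {"dx": 0, "dy": 0, "dz": 0, "rx": 0, "ry": 0, "rz": 0}, {"dx": 0, "dy": 0, "dz": 0, "rx": 0, "ry": 0, "rz": 0}, {"dx": 0, "dy": 0, "dz": 0, "rx": 0, "ry": 0, "rz": 0}])

```text
t: 18.9
eef_pos: [591.7, -181.6, 37.1]
tcp_rot: [[1.0, -0.006, 0.003], [-0.006, -1.0, -0.001], [0.003, 0.001, -1.0]]
ft_force: [0.0, -0.8, 1.1]
opening: 0.602
```

>>> step_arm(steps=[{"dx": 0, "dy": 0, "dz": 0, "rx": 0, "ry": 0, "rz": 0}, {"dx": 0, "dy": 0, "dz": 0, "rx": 0, "ry": 0, "rz": 0}, {"dx": 0, "dy": 0, "dz": 0, "rx": 0, "ry": 0, "rz": 0}, {"dx": 0, "dy": 0, "dz": 0, "rx": 0, "ry": 0, "rz": 0}, {"dx": 0, "dy": 0, "dz": 0, "rx": 0, "ry": 0, "rz": 0}, {"dx": 0, "dy": 0, "dz": 0, "rx": 0, "ry": 0, "rz": 0}, {"dx": 0, "dy": 0, "dz": 0, "rx": 0, "ry": 0, "rz": 0}, {"dx": 0, "dy": 0, "dz": 0, "rx": 0, "ry": 0, "rz": 0}], fingers=-1)

```text
t: 19.7
eef_pos: [590.7, -181.2, 35.6]
tcp_rot: [[1.0, -0.006, 0.0], [-0.006, -1.0, -0.0], [0.0, 0.0, -1.0]]
ft_force: [-1.7, 0.1, 5.4]
opening: 0.139
```

>>> step_arm(steps=[{"dx": 0, "dy": 0, "dz": -0.02, "rx": 0, "ry": 0, "rz": 0}, {"dx": 0, "dy": 0, "dz": -0.045, "rx": 0, "ry": 0, "rz": 0}, {"dx": 0, "dy": 0, "dz": -0.045, "rx": 0, "ry": 0, "rz": 0}, {"dx": 0, "dy": 0, "dz": -0.02, "rx": 0, "ry": 0, "rz": 0}, {"dx": -0.007, "dy": -0.017, "dz": 0, "rx": 0, "ry": 0, "rz": 0}, {"dx": -0.016, "dy": -0.04, "dz": 0, "rx": 0, "ry": 0, "rz": 0}, {"dx": -0.016, "dy": -0.04, "dz": 0, "rx": 0, "ry": 0, "rz": 0}, {"dx": -0.016, "dy": -0.04, "dz": 0, "rx": 0, "ry": 0, "rz": 0}])

```text
t: 20.5
eef_pos: [535.3, -42.6, 164.5]
tcp_rot: [[1.0, -0.007, -0.001], [-0.007, -1.0, 0.0], [-0.001, -0.0, -1.0]]
ft_force: [1.0, 0.2, -0.8]
opening: 0.138
```

>>> step_arm(steps=[{"dx": -0.016, "dy": -0.04, "dz": 0, "rx": 0, "ry": 0, "rz": 0}, {"dx": -0.016, "dy": -0.04, "dz": 0, "rx": 0, "ry": 0, "rz": 0}, {"dx": 0, "dy": 0, "dz": 0, "rx": 0, "ry": 0, "rz": 0}, {"dx": 0, "dy": 0, "dz": 0.03, "rx": 0, "ry": 0, "rz": 0}, {"dx": 0, "dy": 0, "dz": 0.02, "rx": 0, "ry": 0, "rz": 0}, {"dx": 0, "dy": 0, "dz": 0, "rx": 0, "ry": 0, "rz": 0}, {"dx": 0, "dy": 0, "dz": 0, "rx": 0, "ry": 0, "rz": 0}, {"dx": 0, "dy": 0, "dz": 0, "rx": 0, "ry": 0, "rz": 0}])

```text
t: 21.3
eef_pos: [505.8, 36.1, 116.6]
tcp_rot: [[1.0, -0.006, 0.002], [-0.006, -1.0, -0.0], [0.002, 0.0, -1.0]]
ft_force: [0.9, 0.4, -0.7]
opening: 0.138
```

Run:
```python
from h import *
o=get_obs();print(o["eef_pos"],o["opening"],o["tcp_rot"].round(4))
cv2.imwrite("pics/w10.png",capture("wrist")[:,:,::-1])
```

```text
[505.79352316  36.064733   116.58660004] 0.13827321835996104 [[ 1.0e+00 -6.4e-03  1.8e-03]
 [-6.4e-03 -1.0e+00 -1.0e-04]
 [ 1.8e-03  1.0e-04 -1.0e+00]]
```

View pics/w10.png

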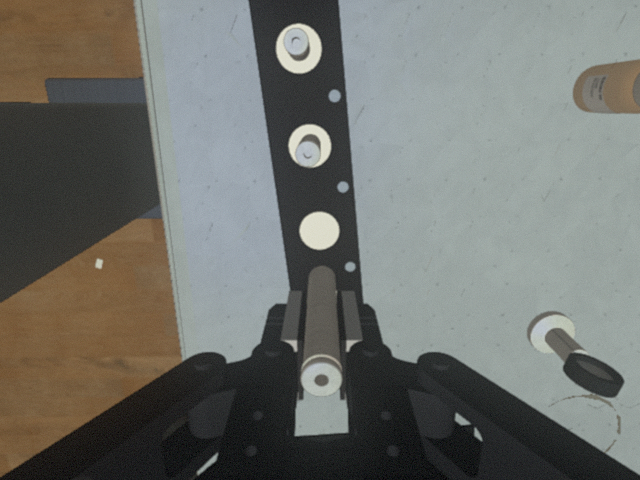

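The 75 mm post is upright in the grip, with its disc at (320,230), where it should be. Lowering.

>>> step_arm(steps=[{"dx": -0.001, "dy": 0, "dz": 0.03, "rx": 0, "ry": 0, "rz": 0}, {"dx": 0, "dy": 0, "dz": 0.025, "rx": 0, "ry": 0, "rz": 0}, {"dx": 0, "dy": 0, "dz": 0.015, "rx": 0, "ry": 0, "rz": 0}, {"dx": 0, "dy": 0, "dz": 0, "rx": 0, "ry": 0, "rz": 0}, {"dx": 0, "dy": 0, "dz": 0, "rx": 0, "ry": 0, "rz": 0}, {"dx": 0, "dy": 0, "dz": 0, "rx": 0, "ry": 0, "rz": 0}, {"dx": 0, "dy": 0, "dz": 0, "rx": 0, "ry": 0, "rz": 0}])

```text
t: 22.05
eef_pos: [505.1, 36.4, 46.9]
tcp_rot: [[1.0, -0.006, 0.003], [-0.006, -1.0, -0.0], [0.003, 0.0, -1.0]]
ft_force: [0.0, -0.4, -0.7]
opening: 0.14
```

>>> step_arm(steps=[{"dx": 0, "dy": 0, "dz": 0.002, "rx": 0, "ry": 0, "rz": 0}, {"dx": 0, "dy": 0, "dz": 0, "rx": 0, "ry": 0, "rz": 0}, {"dx": 0, "dy": 0, "dz": 0, "rx": 0, "ry": 0, "rz": 0}])

```text
t: 22.35
eef_pos: [503.8, 36.4, 43.4]
tcp_rot: [[1.0, -0.006, 0.0], [-0.006, -1.0, -0.0], [0.0, 0.0, -1.0]]
ft_force: [-0.4, -0.6, -0.0]
opening: 0.139
```

>>> step_arm(steps=[{"dx": 0.001, "dy": 0, "dz": 0.001, "rx": 0, "ry": 0, "rz": 0}, {"dx": 0, "dy": 0, "dz": 0.001, "rx": 0, "ry": 0, "rz": 0}, {"dx": 0, "dy": 0, "dz": 0, "rx": 0, "ry": 0, "rz": 0}, {"dx": 0, "dy": 0, "dz": 0, "rx": 0, "ry": 0, "rz": 0}])

```text
t: 22.75
eef_pos: [505.1, 36.4, 41.6]
tcp_rot: [[1.0, -0.006, 0.0], [-0.006, -1.0, -0.0], [0.0, 0.0, -1.0]]
ft_force: [-0.7, -0.3, 3.6]
opening: 0.134
```

>>> step_arm(steps=[{"dx": 0, "dy": 0, "dz": 0, "rx": 0, "ry": 0, "rz": 0}, {"dx": 0, "dy": 0, "dz": 0, "rx": 0, "ry": 0, "rz": 0}, {"dx": 0, "dy": 0, "dz": 0, "rx": 0, "ry": 0, "rz": 0}, {"dx": 0, "dy": 0, "dz": 0, "rx": 0, "ry": 0, "rz": 0}, {"dx": 0, "dy": 0, "dz": 0, "rx": 0, "ry": 0, "rz": 0}], fingers=0.2)

```text
t: 23.25
eef_pos: [504.8, 36.4, 41.2]
tcp_rot: [[1.0, -0.006, -0.0], [-0.006, -1.0, 0.0], [-0.0, -0.0, -1.0]]
ft_force: [-1.0, 0.7, 1.1]
opening: 0.599
```

>>> step_arm(steps=[{"dx": 0, "dy": 0, "dz": -0.015, "rx": 0, "ry": 0, "rz": 0}, {"dx": 0, "dy": 0, "dz": -0.035, "rx": 0, "ry": 0, "rz": 0}, {"dx": 0, "dy": 0, "dz": -0.045, "rx": 0, "ry": 0, "rz": 0}, {"dx": 0, "dy": 0, "dz": -0.045, "rx": 0, "ry": 0, "rz": 0}, {"dx": 0, "dy": 0, "dz": -0.015, "rx": 0, "ry": 0, "rz": 0}, {"dx": 0, "dy": 0, "dz": 0, "rx": 0, "ry": 0, "rz": 0}, {"dx": 0, "dy": 0, "dz": 0, "rx": 0, "ry": 0, "rz": 0}])

```text
t: 23.95
eef_pos: [504.4, 36.4, 195.2]
tcp_rot: [[1.0, -0.006, -0.001], [-0.006, -1.0, 0.0], [-0.001, -0.0, -1.0]]
ft_force: [0.3, -0.7, -0.3]
opening: 0.6
```

Run:
```python
from h import *
o=get_obs();print(o["eef_pos"],o["opening"],o["tcp_rot"].round(4))
cv2.imwrite("pics/s11.png",cv2.resize(capture("scene")[200:380,200:520,::-1],None,fx=2.5,fy=2.5,interpolation=cv2.INTER_CUBIC))
```

```text
[504.40431094  36.41310008 195.17308215] 0.6002403249447411 [[ 1.e+00 -6.e-03 -1.e-03]
 [-6.e-03 -1.e+00  1.e-04]
 [-1.e-03 -1.e-04 -1.e+00]]
```

View pics/s11.png

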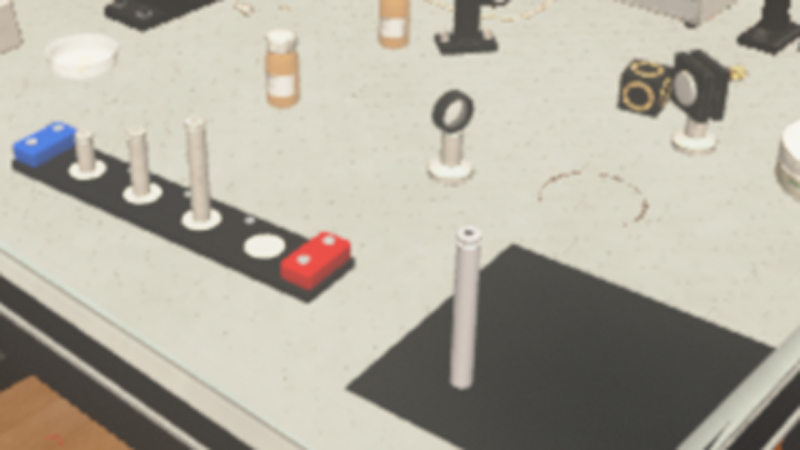

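Three are placed and upright. Now the 100 mm post.

>>> step_arm(steps=[{"dx": -0.002, "dy": 0.026, "dz": 0, "rx": 0, "ry": 0, "rz": 0}, {"dx": -0.002, "dy": 0.04, "dz": 0, "rx": 0, "ry": 0, "rz": 0}, {"dx": -0.002, "dy": 0.04, "dz": 0, "rx": 0, "ry": 0, "rz": 0}, {"dx": -0.002, "dy": 0.04, "dz": 0, "rx": 0, "ry": 0, "rz": 0}, {"dx": 0, "dy": 0.04, "dz": 0, "rx": 0, "ry": 0, "rz": 0}, {"dx": 0, "dy": 0.04, "dz": 0, "rx": 0, "ry": 0, "rz": 0}, {"dx": 0, "dy": 0, "dz": 0, "rx": 0, "ry": 0, "rz": 0}, {"dx": 0, "dy": 0, "dz": 0, "rx": 0, "ry": 0, "rz": 0}])

```text
t: 24.8
eef_pos: [494.1, -189.6, 193.7]
tcp_rot: [[1.0, -0.008, -0.004], [-0.008, -1.0, 0.002], [-0.004, -0.002, -1.0]]
ft_force: [-0.3, 0.0, 0.4]
opening: 0.599
```

>>> step_arm(steps=[{"dx": 0, "dy": 0, "dz": 0.04, "rx": 0, "ry": 0, "rz": 0}, {"dx": 0, "dy": 0, "dz": 0.022, "rx": 0, "ry": 0, "rz": 0}, {"dx": 0, "dy": 0, "dz": 0, "rx": 0, "ry": 0, "rz": 0}, {"dx": 0, "dy": 0, "dz": 0, "rx": 0, "ry": 0, "rz": 0}, {"dx": 0, "dy": 0, "dz": 0, "rx": 0, "ry": 0, "rz": 0}])

```text
t: 25.3
eef_pos: [496.4, -189.3, 135.8]
tcp_rot: [[1.0, -0.005, 0.002], [-0.005, -1.0, -0.001], [0.002, 0.001, -1.0]]
ft_force: [0.3, 0.4, 1.0]
opening: 0.599
```

Run:
```python
from h import *
o=get_obs();print(o["eef_pos"],o["opening"],o["tcp_rot"].round(4))
ci=camera_info("wrist")
cv2.imwrite("pics/w12.png",capture("wrist")[:,:,::-1])
for p in ((495,-190,102),): print(proj(ci,np.array(p)))
```

```text
[ 496.43737637 -189.25163641  135.79188898] 0.5992698768035392 [[ 1.0e+00 -5.0e-03  1.8e-03]
 [-5.0e-03 -1.0e+00 -8.0e-04]
 [ 1.8e-03  8.0e-04 -1.0e+00]]
[316.87381689 278.97538178]
```

View pics/w12.png

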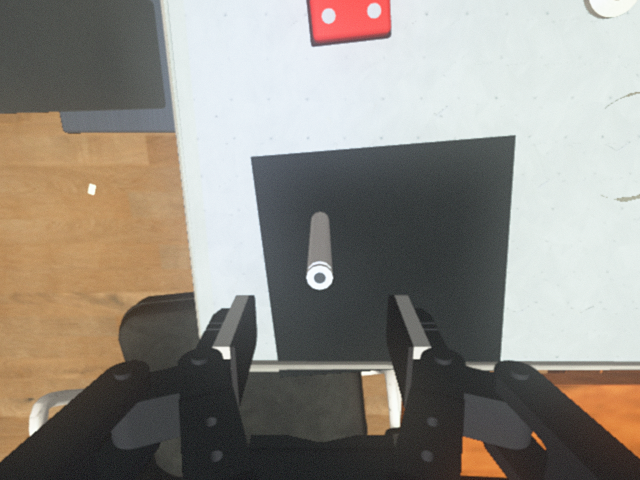

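The post is at (319,277), under the jaws. Descending.

>>> step_arm(steps=[{"dx": 0, "dy": 0, "dz": 0.035, "rx": 0, "ry": 0, "rz": 0}, {"dx": 0, "dy": 0, "dz": 0.03, "rx": 0, "ry": 0, "rz": 0}, {"dx": 0, "dy": 0, "dz": 0.015, "rx": 0, "ry": 0, "rz": 0}, {"dx": 0, "dy": 0, "dz": 0, "rx": 0, "ry": 0, "rz": 0}, {"dx": 0, "dy": 0, "dz": 0, "rx": 0, "ry": 0, "rz": 0}, {"dx": 0, "dy": 0, "dz": 0, "rx": 0, "ry": 0, "rz": 0}, {"dx": 0, "dy": 0, "dz": 0, "rx": 0, "ry": 0, "rz": 0}])

```text
t: 26.05
eef_pos: [496.7, -190.2, 56.1]
tcp_rot: [[1.0, -0.006, 0.003], [-0.006, -1.0, -0.001], [0.003, 0.001, -1.0]]
ft_force: [-1.0, 0.0, 0.3]
opening: 0.596
```

>>> step_arm(steps=[{"dx": 0, "dy": 0, "dz": 0, "rx": 0, "ry": 0, "rz": 0}, {"dx": 0, "dy": 0, "dz": 0, "rx": 0, "ry": 0, "rz": 0}, {"dx": 0, "dy": 0, "dz": 0, "rx": 0, "ry": 0, "rz": 0}, {"dx": 0, "dy": 0, "dz": 0, "rx": 0, "ry": 0, "rz": 0}, {"dx": 0, "dy": 0, "dz": 0, "rx": 0, "ry": 0, "rz": 0}, {"dx": 0, "dy": 0, "dz": 0, "rx": 0, "ry": 0, "rz": 0}, {"dx": 0, "dy": 0, "dz": 0, "rx": 0, "ry": 0, "rz": 0}, {"dx": 0, "dy": 0, "dz": 0, "rx": 0, "ry": 0, "rz": 0}], fingers=-1)

```text
t: 26.85
eef_pos: [495.7, -189.7, 54.7]
tcp_rot: [[1.0, -0.006, 0.0], [-0.006, -1.0, -0.0], [0.0, 0.0, -1.0]]
ft_force: [-1.1, 0.3, 4.5]
opening: 0.139
```

>>> step_arm(steps=[{"dx": 0, "dy": 0, "dz": -0.02, "rx": 0, "ry": 0, "rz": 0}, {"dx": 0, "dy": 0, "dz": -0.04, "rx": 0, "ry": 0, "rz": 0}, {"dx": 0, "dy": 0, "dz": -0.02, "rx": 0, "ry": 0, "rz": 0}, {"dx": 0.002, "dy": -0.021, "dz": 0, "rx": 0, "ry": 0, "rz": 0}, {"dx": 0.004, "dy": -0.04, "dz": 0, "rx": 0, "ry": 0, "rz": 0}, {"dx": 0.004, "dy": -0.04, "dz": 0, "rx": 0, "ry": 0, "rz": 0}, {"dx": 0.004, "dy": -0.04, "dz": 0, "rx": 0, "ry": 0, "rz": 0}, {"dx": 0, "dy": -0.03, "dz": 0, "rx": 0, "ry": 0, "rz": 0}])

```text
t: 27.65
eef_pos: [510.3, -16.4, 133.8]
tcp_rot: [[1.0, -0.005, -0.0], [-0.005, -1.0, 0.001], [-0.0, -0.001, -1.0]]
ft_force: [-0.5, 0.6, -1.2]
opening: 0.141
```

>>> step_arm(steps=[{"dx": 0, "dy": 0, "dz": 0, "rx": 0, "ry": 0, "rz": 0}, {"dx": 0, "dy": 0, "dz": 0.02, "rx": 0, "ry": 0, "rz": 0}, {"dx": 0, "dy": 0, "dz": 0.01, "rx": 0, "ry": 0, "rz": 0}, {"dx": 0, "dy": 0, "dz": 0, "rx": 0, "ry": 0, "rz": 0}, {"dx": 0, "dy": 0, "dz": 0, "rx": 0, "ry": 0, "rz": 0}, {"dx": 0, "dy": 0, "dz": 0, "rx": 0, "ry": 0, "rz": 0}])

```text
t: 28.25
eef_pos: [510.9, -19.1, 105.0]
tcp_rot: [[1.0, -0.007, 0.001], [-0.007, -1.0, -0.0], [0.001, 0.0, -1.0]]
ft_force: [-0.3, -0.1, -1.0]
opening: 0.133
```

Run:
```python
from h import *
o=get_obs();print(o["eef_pos"],o["opening"],o["tcp_rot"].round(4))
cv2.imwrite("pics/w13.png",capture("wrist")[:,:,::-1])
```

```text
[510.93549745 -19.12767099 104.9558026 ] 0.13281240150613485 [[ 1.0e+00 -6.7e-03  8.0e-04]
 [-6.7e-03 -1.0e+00 -1.0e-04]
 [ 8.0e-04  1.0e-04 -1.0e+00]]
```

View pics/w13.png

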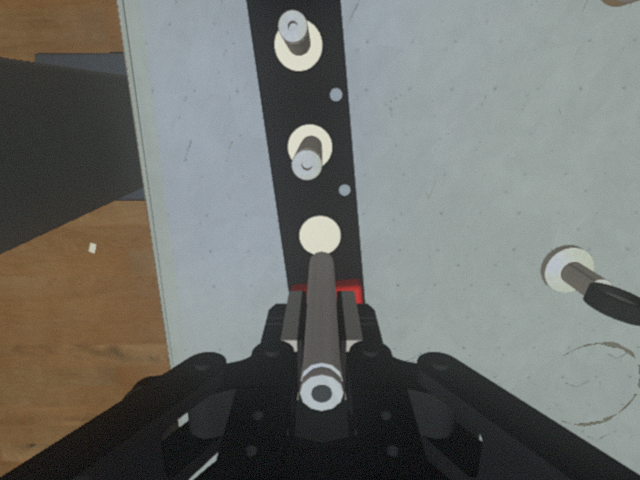

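The tall post is held upright over its disc at (320,235). Lowering.

>>> step_arm(steps=[{"dx": 0, "dy": -0.0005, "dz": 0.02, "rx": 0, "ry": 0, "rz": 0}, {"dx": 0, "dy": 0, "dz": 0.01, "rx": 0, "ry": 0, "rz": 0}, {"dx": 0, "dy": 0, "dz": 0.01, "rx": 0, "ry": 0, "rz": 0}, {"dx": 0, "dy": 0, "dz": 0, "rx": 0, "ry": 0, "rz": 0}, {"dx": 0, "dy": 0, "dz": 0, "rx": 0, "ry": 0, "rz": 0}, {"dx": 0, "dy": 0, "dz": 0, "rx": 0, "ry": 0, "rz": 0}, {"dx": 0, "dy": 0, "dz": 0, "rx": 0, "ry": 0, "rz": 0}])

```text
t: 29.0
eef_pos: [511.1, -18.2, 65.1]
tcp_rot: [[1.0, -0.006, 0.001], [-0.006, -1.0, -0.0], [0.001, 0.0, -1.0]]
ft_force: [0.6, 0.1, -1.0]
opening: 0.144
```

>>> step_arm(steps=[{"dx": 0, "dy": 0, "dz": 0.001, "rx": 0, "ry": 0, "rz": 0}, {"dx": 0, "dy": 0, "dz": 0, "rx": 0, "ry": 0, "rz": 0}, {"dx": 0, "dy": 0, "dz": 0, "rx": 0, "ry": 0, "rz": 0}])

```text
t: 29.3
eef_pos: [510.6, -18.1, 63.4]
tcp_rot: [[1.0, -0.006, 0.0], [-0.006, -1.0, -0.0], [0.0, 0.0, -1.0]]
ft_force: [-1.3, -0.5, -1.3]
opening: 0.14
```

>>> step_arm(steps=[{"dx": 0, "dy": 0, "dz": 0.001, "rx": 0, "ry": 0, "rz": 0}, {"dx": 0, "dy": 0, "dz": 0.001, "rx": 0, "ry": 0, "rz": 0}, {"dx": 0, "dy": 0, "dz": 0.0005, "rx": 0, "ry": 0, "rz": 0}, {"dx": 0, "dy": 0, "dz": 0, "rx": 0, "ry": 0, "rz": 0}, {"dx": 0, "dy": 0, "dz": 0, "rx": 0, "ry": 0, "rz": 0}])

```text
t: 29.8
eef_pos: [510.5, -18.1, 60.7]
tcp_rot: [[1.0, -0.006, -0.0], [-0.006, -1.0, 0.0], [-0.0, -0.0, -1.0]]
ft_force: [0.3, 0.6, -0.8]
opening: 0.14
```

>>> step_arm(steps=[{"dx": 0, "dy": 0, "dz": 0.0005, "rx": 0, "ry": 0, "rz": 0}, {"dx": 0, "dy": 0, "dz": 0, "rx": 0, "ry": 0, "rz": 0}, {"dx": 0, "dy": 0, "dz": 0, "rx": 0, "ry": 0, "rz": 0}])

```text
t: 30.1
eef_pos: [510.7, -18.1, 60.7]
tcp_rot: [[1.0, -0.006, 0.0], [-0.006, -1.0, -0.0], [0.0, 0.0, -1.0]]
ft_force: [-1.7, 0.6, 4.5]
opening: 0.142
```

Contact, so I'm releasing and retreating.

>>> step_arm(steps=[{"dx": 0, "dy": 0, "dz": 0, "rx": 0, "ry": 0, "rz": 0}, {"dx": 0, "dy": 0, "dz": 0, "rx": 0, "ry": 0, "rz": 0}, {"dx": 0, "dy": 0, "dz": 0, "rx": 0, "ry": 0, "rz": 0}, {"dx": 0, "dy": 0, "dz": 0, "rx": 0, "ry": 0, "rz": 0}, {"dx": 0, "dy": 0, "dz": 0, "rx": 0, "ry": 0, "rz": 0}], fingers=0.2)

```text
t: 30.6
eef_pos: [510.5, -18.1, 60.2]
tcp_rot: [[1.0, -0.006, -0.0], [-0.006, -1.0, 0.0], [-0.0, -0.0, -1.0]]
ft_force: [-0.8, -0.3, 0.1]
opening: 0.597
```

>>> step_arm(steps=[{"dx": 0, "dy": 0, "dz": -0.015, "rx": 0, "ry": 0, "rz": 0}, {"dx": 0, "dy": 0, "dz": -0.035, "rx": 0, "ry": 0, "rz": 0}, {"dx": 0, "dy": 0, "dz": -0.045, "rx": 0, "ry": 0, "rz": 0}, {"dx": 0, "dy": 0, "dz": -0.045, "rx": 0, "ry": 0, "rz": 0}, {"dx": 0, "dy": 0, "dz": -0.01, "rx": 0, "ry": 0, "rz": 0}, {"dx": 0, "dy": 0, "dz": 0, "rx": 0, "ry": 0, "rz": 0}, {"dx": 0, "dy": 0, "dz": 0, "rx": 0, "ry": 0, "rz": 0}, {"dx": 0, "dy": 0, "dz": 0, "rx": 0, "ry": 0, "rz": 0}])

```text
t: 31.4
eef_pos: [509.3, -17.9, 208.2]
tcp_rot: [[1.0, -0.006, -0.003], [-0.006, -1.0, 0.0], [-0.003, -0.0, -1.0]]
ft_force: [-0.0, 0.5, -0.4]
opening: 0.6
```

>>> step_arm(steps=[{"dx": 0, "dy": 0.03, "dz": 0, "rx": 0, "ry": 0, "rz": 0}, {"dx": 0, "dy": 0.04, "dz": 0, "rx": 0, "ry": 0, "rz": 0}, {"dx": 0, "dy": 0.04, "dz": 0, "rx": 0, "ry": 0, "rz": 0}, {"dx": 0, "dy": 0.04, "dz": 0, "rx": 0, "ry": 0, "rz": 0}, {"dx": 0, "dy": 0.03, "dz": 0, "rx": 0, "ry": 0, "rz": 0}, {"dx": 0, "dy": 0, "dz": 0, "rx": 0, "ry": 0, "rz": 0}, {"dx": 0, "dy": 0, "dz": 0, "rx": 0, "ry": 0, "rz": 0}, {"dx": 0, "dy": 0, "dz": 0, "rx": 0, "ry": 0, "rz": 0}])

```text
t: 32.2
eef_pos: [508.9, -197.1, 209.1]
tcp_rot: [[1.0, -0.006, -0.002], [-0.006, -1.0, 0.001], [-0.002, -0.001, -1.0]]
ft_force: [-0.4, -0.1, -0.8]
opening: 0.603
```

Run:
```python
from h import *
o=get_obs();print(o["t"],o["eef_pos"],o["opening"])
s=capture("scene")[:,:,::-1];t=capture("top")[:,:,::-1]
a=cv2.resize(s[200:380,200:520],None,fx=2.5,fy=2.5,interpolation=cv2.INTER_CUBIC);b=cv2.resize(t[170:310,210:450],None,fx=3.3,fy=3.3,interpolation=cv2.INTER_CUBIC)
cv2.imwrite("pics/s14.png",a);cv2.imwrite("pics/t14.png",b)
```

```text
32.2 [ 508.92080698 -197.05282105  209.06039046] 0.6034643322620038
```

View pics/s14.png

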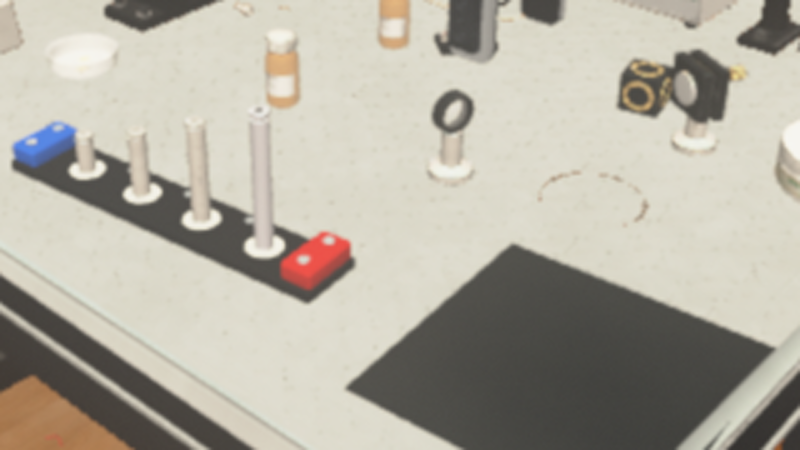

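View pics/t14.png

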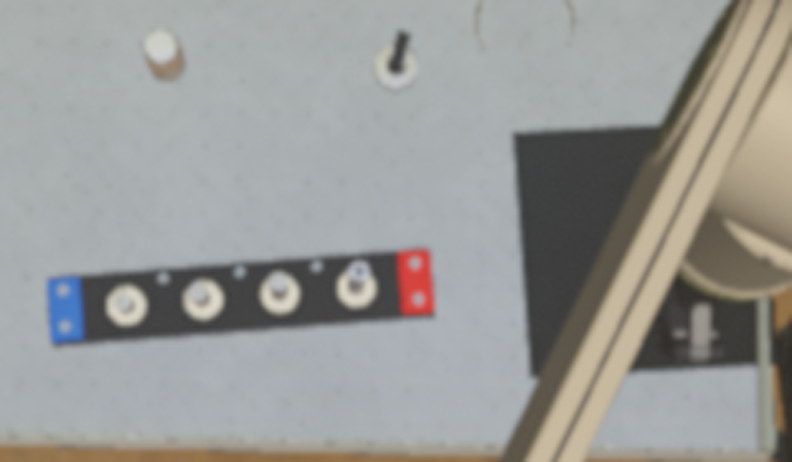

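All four posts stand upright on the middles of their discs, and the bystanders look unmoved. One numeric check of the tops, then I hand in.

Run:
```python
from h import *
ct=camera_info("top");cs=camera_info("scene")
for h,a,b,D in((108,(359,270),(260,111),(510.5,-18.6)),(83,(280,283),(196,121),(504.9,35.9)),(58,(201,293),(138,132),(499.3,90.7)),(38,(126,303),(85,135),(493.8,145.5))):
    print(h,(onz(ct,(a[0]+.5)/3.3+209.5,(a[1]+.5)/3.3+169.5,h)[:2]-D).round(1),(onz(cs,(b[0]+.5)/2.5+199.5,(b[1]+.5)/2.5+199.5,h)[:2]-D).round(1))
close_job()
```

```text
108 [0.8 0.7] [-0.3 -1.3]
83 [-0.7 -1.3] [ 0.4 -0.9]
58 [-0.5 -1.5] [-0.8 -2.8]
38 [-1.1 -3. ] [-1.1 -3.9]
the job is handed in; nothing more can be done
```

All four posts stand upright on the white discs: 100 mm next to the red block, then 75, 50 and 30 mm next to the blue block. I placed them shortest first and handed the job in at about 32 s.

- **Position:** in the last pictures, the tops measured in two views lie within about 3 mm of the disc middles for the three taller posts. The 30 mm post is up to 4 mm off along y, within the 10 mm limit. The two views disagree by up to 2 mm, and I read those tops by eye from blurred crops.
- **Contact and release:** each placing showed a light contact force of 3 to 5 N at the expected height. The gripper then let go and moved clear, and the robot was touching nothing at hand-in.
- **Bystanders:** the lens mount, vial and dish look unmoved in the pictures. I did not measure them numerically.
- **Failed step:** my first two move calls were refused as invalid because their rows did not contain every key. Neither moved the arm.

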